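Set the slicer's thickness drum and fit the pusher

TASK

Get the box slicer ready to slice 5 mm thick: roll its rubber thumbwheel with a light fingertip press, never harder than 25 N, until the 5 stands in the middle of the little window, then lower the clear pusher upright into the feed chute until its flange rests all round on the chute's rim, and let go. Leave the jar, the mug, the prep bowl and the green scraper where they are.

Things in the scene. Friction and masses are not known exactly. Their poses are not given: they have to be found in the camera images.
- dial (a joint): angle (rad) of the thickness drum, level axle along the slicer's x. Numerals 1 to 8, one every 0.785 rad: 0 shows 1, 0.785 shows 2, ... 3.142 shows 5, 5.498 shows 8; end stops. It grows as the top of the thumbwheel moves to the slicer's -y. Starts between 1 and 4. No clicks, stays where left: about 4.5 N along the rim turn it, so press with 8 to 15 N; the axle does not yield
- dial_top (a point): nominal crown of the thumbwheel, middle of its top, 103 mm above the counter; slicer's axes. Dark wheel, 66 mm across, 24 mm wide (x), 10 mm proud of a slot 58 mm long (y); window roof 14 mm away to +x, 4 mm lower. Rolled by friction, 1 rad per 33 mm, by a fingertip pressed on top and drawn along y. Its rubber sleeve runs out of true: the crown rises or sinks up to 2 mm as it turns
- window (a point): centre of the window, 20 mm (x) by 18 mm (y), in the white pod roof, 27 mm from the crown to the slicer's +x; the black numerals on the 52 mm white barrel below are 14.5 mm tall, 8.5 mm wide, their tops to the slicer's -x. Slicer's axes
- thumbwheel: the thumbwheel itself, turning with the drum; origin on the axle, 33 mm below the nominal crown; its x is the axle
- slicer: the box slicer, fast on its rubber feet: white deck 302 mm (y) by 122 mm (x), 92 mm high, over a clear catch box; the dial's pod is on its -x side (towards the robot), from y 18 to 112 mm. Origin under its centre on the counter, z up, y along its length
- chute_mouth (a point): centre of the feed chute's mouth, level with its rim, 154 mm above the counter; slicer's axes. The chute is a clear upright rectangular tube, 46 mm (x) by 62 mm (y) inside, 60 mm deep, with a grey rim 66 by 82 mm, on a carriage that slides stiffly (3 N) along the deck in y
- pusher_center (a point): centre, half-way up, of the clear pusher (about 160 g), upright on the counter, 94 mm tall. From the bottom: tapered foot 36 (x) by 52 (y) mm, 10 mm tall; plug 42 by 58 mm up to 56 mm; flange 66 by 82 mm, 6 mm thick; grip 14 mm thick (x), 48 mm long (y), from 15 to 47 mm above this point. Goes in either way round, its y along the slicer's y
- pusher_seat (a point): centre of the underside of the pusher's flange, 9 mm above the pusher's centre; on the chute mouth when seated
- jar: closed glass jar, 76 mm across, 105 mm tall, origin under its centre; to be left alone
- steel_cup: small steel mug, 72 mm across, 62 mm tall, origin under its centre; to be left alone
- prep_bowl: white prep bowl, 104 mm across, 42 mm tall, origin under its centre; to be left alone
- scraper: green hard silicone scraper, 250 mm long, 12 mm thick, lying on the robot's side, origin under its middle; to be left alone
There are look-alikes about, which are no part of the job. What is shaped like the part that bears pusher_center but orange, pink or red is not meant.

How it is judged:
By the outcome, as a careful person would: the job done as asked, in the order asked, and still so for the second after the job is handed in, with the robot touching nothing.
It also fails if it takes over 72 s, if anything falls off the work surface, if the arm or the gripper's body presses on something with over 40 N, if the wrist force passes 120 N, or if a joint passes its speed limit or range.

ROBOT

A 7-joint arm with a two-finger parallel gripper is mounted at the origin on the work surface. World frame = base frame: x ahead of the robot, y to its left, z up, the work surface at z = 0. Lengths are in m, angles in rad, forces in N, time in s.
With the tool pointing down it reaches from about 0.4 to 0.925 m from the base axis. Payload 5.6 kg.
Tool frame: the origin (TCP) lies midway between the tips of the shut fingers; the grasp point (between the pads) lies 19 mm behind it; x points along the fingers, y is the direction in which the jaws open and shut, and the axes are right-handed (so a half turn about x gives the same grasp; the last joint's range is limited). The gripper opens to 85 mm and grips with 20 to 120 N. Pads are 22 mm wide; open, the fingers measure 114 mm over their backs; the gripper's body (76 mm by 85 mm) begins 54 mm behind the grasp point. The pads swing forward as they close: fully open they stand 13 mm farther back than shut.
Start: joints at [1.166, 0.468, -0.012, 1.603, 0.006, 1.071, -0.056], TCP at [0.23, -0.608, 0.194] pointing down, gripper open.
Joint ranges: [-2.53, 2.53], [-0.31, 2.02], [-1.57, 1.55], [0.28, 2.44], [-1.29, 4.43], [0.15, 1.84], [-2.92, 2.92]. Speed limits (rad/s): [2.57, 2.57, 3.14, 3.14, 3.14, 3.14, 3.14].

INTERFACE

Orientations are given as [roll, pitch, yaw] about the fixed x, y, z axes, in that order (R = Rz(yaw) Ry(pitch) Rx(roll)).
In Python, from bench import * gives the robot as it stands. The module is installed in compiled form; this text tells all that it offers.
- The arm moves only by the tool arm_command, never from a script. Its argument "increments" is a list that holds one entry, the list of rows, each a list of 7 numbers: the closure, from -1 (fully open) to 1 (shut), then the shift along the tool's x, y, z as a fraction of full scale, then the turn, a rotation vector about the tool's x, y, z as a fraction of full scale. A call has 1 to 20 rows; each row is the pose to reach, as a shift and turn from the pose commanded when the call began, along the tool's axes at that moment, turning the shorter way round; what a row does not reach only later rows make up. Full scale, the value 1, is 250 mm for a shift and pi rad for a turn. A row lasts 1/10 s, in which the tool goes at most 50 mm and 8.59 degrees, less where a joint would pass 70% of its speed; a pose out of reach is approached as far as the arm can. A call with a number of a shift or a turn outside -1 to 1 is refused whole. A call with a gripper value outside its range is refused whole. The fingers move at their own pace and stop on an object; "squeeze" is the grip in N (left out, the last holds). Time passes only in rows, so rows that repeat a pose let the fingers close. It gives the time, the measured TCP pose, the force and the opening at its end, in the units of the state.
- get_state(): the state, without advancing time (a new reading comes with each control period).
- grab_frame(name): name is "scene" or "top" or "wrist"; returns (picture, depth): 384x512x3 uint8, blue, green, red; 384x512 float32, m along the optical axis (not along the pixel's ray), 0 where there is no reading.
- camera_params(name): a dict with "fx", "fy", "cx", "cy" (pixels), "extrinsics" (4x4, takes a point from world to camera coordinates); the wrist camera has in their place "hand_eye" (4x4, takes a point from camera to tool coordinates, whose origin is the TCP and whose axes are the tool frame's). Camera axes: x right, y down, z forward; pixel columns grow to the right and rows downward; lengths in m; the calibration is good to about 2 mm. A picture is of the moment at which its call begins: read the wrist's pose just before it. camera_params takes no time and is no camera call.
- sign_off(): hands the job in, once; it reports no verdict.
The state is a dict: "time": time; "q": joint angles; "joint_vel": joint speeds; "effort": joint torques, N m; "position": TCP position; "ee_rot": TCP orientation; "contact_force": force on the tool from outside, world axes, zero at the start; "moment": the same for the moment, N m; "opening": finger opening in m.
Only numpy, scipy, OpenCV 4.12 (cv2) and the standard library are available. Lean on these libraries where they do the work, as an engineer would, in place of code of your own. Each camera call takes 0.05 s, during which the arm holds its last target. There are 200 camera calls.

## Working session

There is one attempt and no reset: what is moved stays moved. The work goes in short steps, Python scripts to look and compute and a tool call to move; the robot and the scene stay as the last step left them, time stands still between calls to the robot, and variables do not carry over. Pictures are saved under pics/ and viewed, about 8 in all and at most 12, crops included, and the job is handed in when it is done.

Besides the shell and the picture viewer there is one more tool, called after "Request:" as a command line: name --argument value ..., lists and objects as JSON in quotes. arm_command: Moves the arm, as the interface text tells. Shift numbers are shares of 250 mm and turn numbers shares of pi rad, none past 1 either way. Its arguments: {"type":"object","properties":{"increments":{"type":"array"},"squeeze":{"type":"number"}},"required":["increments"]}

```bash
mkdir -p pics
cat > h.py <<'E'
from bench import *
import numpy as np, cv2
from scipy.spatial.transform import Rotation as R
def T_tool(s):
    T=np.eye(4); T[:3,:3]=R.from_euler('xyz',s['ee_rot']).as_matrix(); T[:3,3]=s['position']; return T
def cam(name):
    """returns img, depth, K-params, camera->world"""
    s=get_state(); p=camera_params(name); im,d=grab_frame(name)
    M=T_tool(s)@np.array(p['hand_eye']) if 'hand_eye' in p else np.linalg.inv(np.array(p['extrinsics']))
    return im,d,p,M
def cloud(d,p,M):
    v,u=np.mgrid[:d.shape[0],:d.shape[1]]
    P=np.stack([(u-p['cx'])/p['fx']*d,(v-p['cy'])/p['fy']*d,d],-1)
    W=P@M[:3,:3].T+M[:3,3]; W[d<=0]=np.nan; return W
def onplane(u,v,z,p,M):
    r=M[:3,:3]@np.array([(u-p['cx'])/p['fx'],(v-p['cy'])/p['fy'],1.]); t=(z-M[2,3])/r[2]; return M[:3,3]+t*r
def save(n,**k): np.savez('%s.npz'%n,**k)
E
python3 - <<'E'
from h import *
s=get_state(); print({k:np.round(v,3).tolist() for k,v in s.items()})
for n in ['scene','top']:
    im,d,p,M=cam(n); cv2.imwrite(f'pics/{n}1.png',im); np.savez(n+'1.npz',im=im,d=d,M=M); print(n,np.round(M,3).tolist(),p['fx'],p['cx'],p['cy'])
p=camera_params('wrist');print(np.round(p['hand_eye'],3).tolist(),p['fx'])
E
```

```text
{'time': 0.0, 'q': [1.166, 0.468, -0.012, 1.604, 0.006, 1.071, -0.056], 'joint_vel': [-0.0, -0.0, 0.0, 0.001, 0.001, 0.0, 0.0], 'effort': [-0.001, -53.24, 0.021, -25.13, 0.011, 0.008, -0.0], 'position': [0.23, -0.607, 0.193], 'ee_rot': [-1.493, 1.569, 2.01], 'contact_force': [-0.89, -0.73, 0.027], 'moment': [-0.01, -0.048, -0.006], 'opening': 0.085}
scene [[-0.003, 0.814, -0.581, 1.136], [1.0, 0.007, 0.006, -0.015], [0.009, -0.581, -0.814, 1.046], [0.0, 0.0, 0.0, 1.0]] 456.91222222100305 255.80999748175697 194.0860580620848
top [[-0.034, -0.973, 0.226, 0.193], [-0.999, 0.034, -0.005, -0.007], [-0.003, -0.226, -0.974, 1.354], [0.0, 0.0, 0.0, 1.0]] 430.4809776311267 256.5644497674561 191.6902068339042
[[-0.001, -0.309, 0.951, -0.18], [1.0, -0.001, 0.001, 0.001], [0.001, 0.951, 0.309, -0.079], [0.0, 0.0, 0.0, 1.0]] 282.0251114022005
```

View pics/scene1.png

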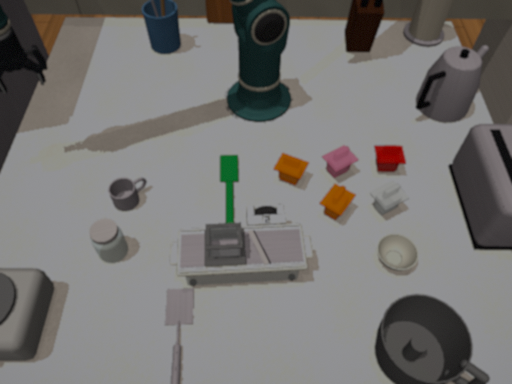

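View pics/top1.png

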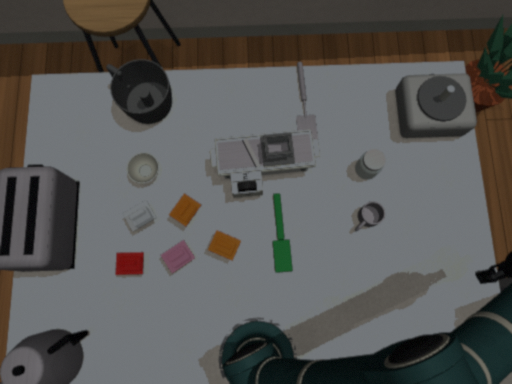

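The scene and top views show the slicer, with deck near top-image (265,155), pod and dark wheel near (246,184), and chute near (277,149). The clear pusher is at top (140,217) and scene (390,197). The orange, pink and red look-alikes lie between them.

Run:
```python
from h import *
for n in ['top','scene']:
    f=np.load(n+'1.npz'); p=camera_params(n); W=cloud(f['d'],p,f['M']); im=f['im']
    x,y,z=W[...,0],W[...,1],W[...,2]
    box=(slice(120,205),slice(200,330)) if n=='top' else (slice(195,290),slice(165,320))
    w=W[box].reshape(-1,3); 
    for lo,hi in [(.08,.1),(.1,.12),(.14,.17)]:
        q=w[(w[:,2]>lo)&(w[:,2]<hi)]
        if len(q)>10:
            r=cv2.minAreaRect((q[:,:2]*1000).astype(np.float32)); print(n,'slicer',lo,len(q),np.round(r[0],1),np.round(r[1],1),round(r[2],1),np.median(q[:,2]).round(4))
    box=(slice(198,238),slice(118,160)) if n=='top' else (slice(175,220),slice(362,412))
    w=W[box].reshape(-1,3)
    for lo,hi in [(.02,.05),(.05,.07),(.075,.11)]:
        q=w[(w[:,2]>lo)&(w[:,2]<hi)]
        if len(q)>5:
            r=cv2.minAreaRect((q[:,:2]*1000).astype(np.float32)); print(n,'pusher',lo,len(q),np.round(r[0],1),np.round(r[1],1),round(r[2],1),np.median(q[:,2]).round(4))
    c=im[box]; cv2.imwrite(f'pics/{n}_p.png',c)
f=np.load('top1.npz');g=np.load('scene1.npz')
a=cv2.resize(f['im'][120:240,110:330],None,fx=3.5,fy=3.5,interpolation=cv2.INTER_CUBIC)
cv2.imwrite('pics/a.png',a)
```

```text
top slicer 0.08 3497 [580.9 -44.5] [180.7 338. ] 4.1 0.093
top slicer 0.1 577 [584.1 -43.8] [169.2 287.9] 3.7 0.1027
top slicer 0.14 327 [614.9 -81.2] [67.4 82. ] 3.6 0.1536
top pusher 0.05 468 [431.9 347.4] [65.9 83. ] 30.6 0.0623
top pusher 0.075 99 [431.6 346.2] [14.8 46.8] 29.3 0.0924
scene slicer 0.08 5571 [580.8 -45.5] [184.2 338.1] 3.9 0.0919
scene slicer 0.1 778 [588.  -44.7] [169.1 280.6] 5.6 0.1028
scene slicer 0.14 545 [613.1 -82.3] [68.5 81.7] 3.2 0.1527
scene pusher 0.02 73 [448.8 341.9] [65.7 30.6] 81.1 0.0263
scene pusher 0.05 509 [431.4 345.8] [67.7 83.1] 29.8 0.0605
scene pusher 0.075 121 [433.5 345.4] [14.6 47.5] 26.9 0.0907
```

View pics/a.png

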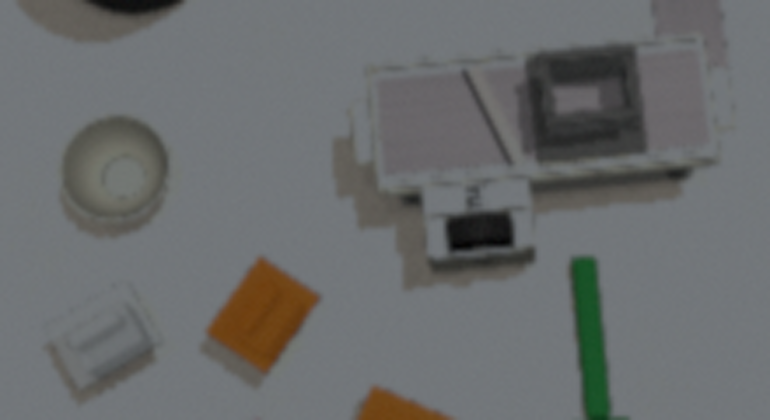

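```bash
cat >> h.py <<'E'
def plan(pos,jawyaw,zsign=None):
    """rows for the tool pointing down at pos with jaws along jawyaw (rad)"""
    s=get_state(); T=T_tool(s); best=None
    for a in ([0,np.pi] if zsign is None else [zsign]):
        y=np.array([np.cos(jawyaw+a),np.sin(jawyaw+a),0]); x=np.array([0,0,-1.]); G=np.stack([x,y,np.cross(x,y)],1)
        r=R.from_matrix(T[:3,:3].T@G).as_rotvec()
        if best is None or np.linalg.norm(r)<np.linalg.norm(best): best=r
        print('cand',a,np.round(r/np.pi,4),'q7',s['q'][6].round(3) if hasattr(s['q'][6],'round') else s['q'][6])
    sh=T[:3,:3].T@(np.array(pos)-T[:3,3])/.25
    print('shift',np.round(sh,4),'turn',np.round(best/np.pi,4))
E
python3 - <<'E'
from h import *
f=np.load('top1.npz');p=camera_params('top');M=f['M'];im=f['im']
W=cloud(f['d'],p,M)
g=im[165:200,225:270].max(2); m=(g<50).astype(np.uint8)
n,l,st,c=cv2.connectedComponentsWithStats(m); 
for i in range(1,n):
    if st[i,4]>30:
        ys,xs=np.where(l==i); P=np.array([onplane(u+225,v+165,.100,p,M)[:2]*1000 for u,v in zip(xs,ys)],np.float32)
        print(st[i],c[i]+[225,165],cv2.minAreaRect(P),P.mean(0))
sub=W[165:200,225:270].reshape(-1,3); q=sub[(sub[:,2]>.0985)&(sub[:,2]<.112)]; print(len(q),np.nanmedian(q,0),cv2.minAreaRect((q[:,:2]*1000).astype(np.float32)))
f=np.load('scene1.npz');p=camera_params('scene');W=cloud(f['d'],p,f['M'])
sub=W[200:232,240:295].reshape(-1,3); q=sub[(sub[:,2]>.0985)&(sub[:,2]<.112)]; print(len(q),np.nanmedian(q,0),cv2.minAreaRect((q[:,:2]*1000).astype(np.float32)))
print(np.round(T_tool(get_state()),3))
yaw=np.radians(3.6); plan([.52,.03,.22],yaw)
E
```

```text
[ 13  16  18  11 161] [246.45341615 185.57763975] ((504.22662353515625, 16.015239715576172), (28.006019592285156, 52.857444763183594), 5.314857482910156) [503.98264   16.009865]
259 [0.53218887 0.01450598 0.10046388] ((532.382080078125, 9.697456359863281), (72.02315521240234, 134.43614196777344), 7.507327556610107)
220 [0.53104395 0.01485002 0.09957549] ((528.4776000976562, 11.892730712890625), (66.63411712646484, 122.40644836425781), 9.3827543258667)
[[-0.001  0.354 -0.935  0.23 ]
 [ 0.001 -0.935 -0.354 -0.607]
 [-1.    -0.002  0.     0.193]
 [ 0.     0.     0.     1.   ]]
cand 0 [-4.049e-01 -3.000e-04  5.000e-04] q7 -0.056
cand 3.141592653589793 [5.951e-01 5.000e-04 3.000e-04] q7 -0.056
shift [-0.1062 -1.9741 -1.9879] turn [-4.049e-01 -3.000e-04  5.000e-04]
```

Request:
arm_command --increments '[[[1,-0.1,-1,-1,-0.2,0,0],[1,-0.1,-1,-1,-0.2,0,0],[1,-0.1,-1,-1,-0.2,0,0],[1,-0.1,-1,-1,-0.2,0,0],[1,-0.1,-1,-1,-0.2,0,0],[1,-0.1,-1,-1,-0.2,0,0],[1,-0.1,-1,-1,-0.2,0,0],[1,-0.1,-1,-1,-0.2,0,0],[1,-0.1,-1,-1,-0.2,0,0]]]' --squeeze 20

```text
time: 1.0
position: [0.3759, -0.2846, 0.2187]
ee_rot: [0.466, 1.57, -1.682]
contact_force: [-0.1, -0.9, -0.1]
opening: 0.0002
```

```bash
python3 -c "
from h import *
plan([.52,.03,.2],np.radians(3.6),0)"
```

```text
cand 0 [-2.038e-01  1.000e-04 -0.000e+00] q7 -0.056
shift [ 0.0742 -0.2037 -1.369 ] turn [-2.038e-01  1.000e-04 -0.000e+00]
```

Request:
arm_command --increments '[[[1,0,-0.15,-1,-0.204,0,0],[1,0,-0.15,-1,-0.204,0,0],[1,0,-0.15,-1,-0.204,0,0],[1,0,-0.15,-1,-0.204,0,0],[1,0,-0.15,-1,-0.204,0,0],[1,0,-0.15,-1,-0.204,0,0]]]'

```text
time: 1.6
position: [0.4832, -0.0513, 0.2186]
ee_rot: [2.63, 1.567, 1.127]
contact_force: [-0.6, 0.1, 1.1]
opening: 0.0002
```

```bash
python3 -c "
from h import *
plan([.52,.03,.2],np.radians(3.6),0)"
```

```text
cand 0 [ 0.0015 -0.0009 -0.0005] q7 -0.017
shift [ 0.0757  0.1686 -0.3143] turn [ 0.0015 -0.0009 -0.0005]
```

Request:
arm_command --increments '[[[1,0.075,0.17,-0.315,0,0,0],[1,0.075,0.17,-0.315,0,0,0],[1,0.075,0.17,-0.315,0,0,0]]]'

```text
time: 1.9
position: [0.5197, 0.0286, 0.1985]
ee_rot: [-2.812, 1.567, 1.965]
contact_force: [0.2, 0.7, 0.7]
opening: -0.0002
```

Run:
```python
from h import *
im,d,p,M=cam('wrist'); s=get_state(); np.savez('w1.npz',im=im,d=d,M=M)
cv2.imwrite('pics/w1.png',im)
print(s['time'],np.round(s['position'],4),np.round(T_tool(s)[:3,:3],3).tolist(),np.round(s['contact_force'],2))
c=np.array([.531,.0175,.099,1]); q=np.linalg.inv(M)@c; print('window px',q[0]/q[2]*p['fx']+p['cx'],q[1]/q[2]*p['fy']+p['cy'])
```

```text
1.95 [0.5191 0.0256 0.1986] [[-0.002, 0.998, 0.062], [0.001, 0.062, -0.998], [-1.0, -0.002, -0.001]] [ 0.14 -0.84  0.01]
window px 263.8231001478364 190.38315600268436
```

View pics/w1.png

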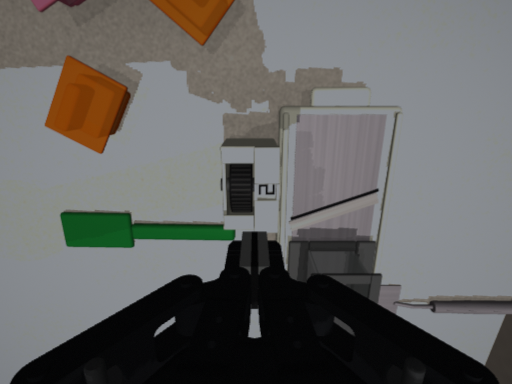

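The wrist view shows the dark wheel at about (240,187) and the window at about (267,190), showing "2" close to centre. The closed fingertips are at (255,240).

Run:
```python
from h import *
f=np.load('w1.npz');im=f['im'];p=camera_params('wrist');M=f['M']
c=cv2.resize(im[135:240,210:295],None,fx=6,fy=6,interpolation=cv2.INTER_CUBIC); cv2.imwrite('pics/w1c.png',c[:600])
g=im.max(2)
m=(g[140:235,222:262]<70).astype(np.uint8); n,l,st,_=cv2.connectedComponentsWithStats(m)
for i in range(1,n):
    if st[i,4]>80:
        ys,xs=np.where(l==i);P=np.array([onplane(u+222,v+140,.100,p,M)[:2]*1000 for u,v in zip(xs,ys)],np.float32);print('wheel',st[i]+[222,140,0,0,0],cv2.minAreaRect(P))
W=cloud(f['d'],p,M); print('crown depth',np.nanmax(W[165:210,232:252,2],axis=1).round(4)[::4], W[188,240])
```

```text
wheel [222 140  40   7 236] ((505.3486328125, 65.25003051757812), (38.47659683227539, 5.884000301361084), 3.665332078933716)
wheel [ 226  164   28   51 1374] ((505.77862548828125, 16.93584442138672), (27.918838500976562, 54.35750198364258), 3.666799545288086)
crown depth [0.0908 0.0944 0.0971 0.0985 0.1005 0.1013 0.1022 0.1024 0.1011 0.0994
 0.0976 0.0915] [0.50617437 0.01903786 0.1006805 ]
```

View pics/w1c.png

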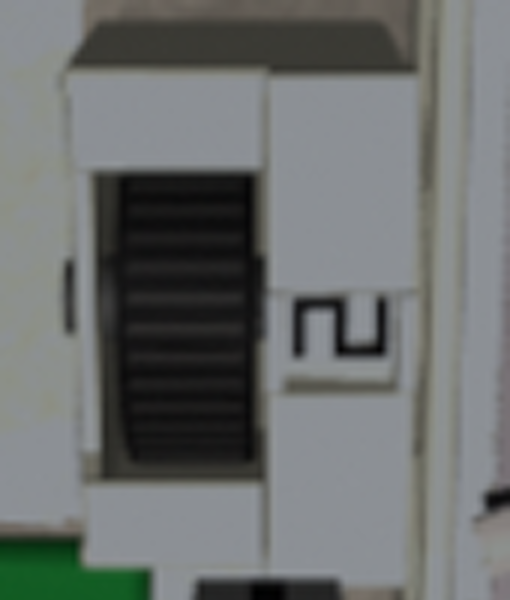

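The crop shows "2" at crop row 326, against a window centre near row 340. The dial is therefore slightly under 0.785, and about 2.45 rad (80 mm of rim) remain.

Request:
arm_command --increments '[[[1,0.15,-0.06,-0.02,0,0,0],[1,0.3,-0.06,-0.02,0,0,0],[1,0.3,-0.06,-0.02,0,0,0],[1,0.3,-0.06,-0.02,0,0,0]]]'

```text
time: 2.35
position: [0.5039, 0.0272, 0.1251]
ee_rot: [-1.132, 1.57, -2.646]
contact_force: [-0.1, 0.0, -0.0]
opening: -0.0002
```

Run:
```python
from h import *
f=np.load('w1.npz');p=camera_params('wrist');M=f['M']
print([np.round(onplane(u,v,.102,p,M),4) for u,v in [(241,178),(241,188)]])
s=get_state();print(s['time'],np.round(s['position'],4),np.round(s['contact_force'],2))
plan([.504,.0315,.106],np.radians(3.6),0)
```

```text
[array([0.5067, 0.0301, 0.102 ]), array([0.5072, 0.0195, 0.102 ])]
2.35 [0.5039 0.0272 0.1251] [-0.12  0.   -0.02]
cand 0 [-0.0018  0.0001  0.0003] q7 -0.308
shift [ 0.0764  0.0015 -0.017 ] turn [-0.0018  0.0001  0.0003]
```

Request:
arm_command --increments '[[[1,0.04,0,-0.015,0,0,0],[1,0.07,0,-0.015,0,0,0],[1,0.076,0,-0.015,0,0,0],[1,0.08,0,-0.015,0,0,0],[1,0.082,0,-0.015,0,0,0]]]'

```text
time: 2.85
position: [0.5036, 0.0329, 0.1045]
ee_rot: [1.317, 1.57, -0.194]
contact_force: [0.5, 0.1, -0.0]
opening: 0.0
```

Request:
arm_command --increments '[[[1,0.003,0,0,0,0,0],[1,0.006,0,0,0,0,0],[1,0.006,0,0,0,0,0]]]'

```text
time: 3.15
position: [0.5034, 0.0329, 0.1028]
ee_rot: [0.291, 1.571, -1.22]
contact_force: [-0.6, 0.6, 0.5]
opening: 0.0002
```

Request:
arm_command --increments '[[[1,0.002,0,0,0,0,0],[1,0.004,0,0,0,0,0],[1,0.004,0,0,0,0,0]]]'

```text
time: 3.45
position: [0.5033, 0.0329, 0.1017]
ee_rot: [-1.455, 1.571, -2.966]
contact_force: [0.1, -0.5, 0.2]
opening: 0.0002
```

Request:
arm_command --increments '[[[1,0.002,0,0,0,0,0],[1,0.004,0,0,0,0,0],[1,0.004,0,0,0,0,0]]]'

```text
time: 3.75
position: [0.5033, 0.0329, 0.1007]
ee_rot: [-1.431, 1.571, -2.942]
contact_force: [-0.1, 0.4, 0.7]
opening: 0.0001
```

Request:
arm_command --increments '[[[1,0.002,0,0,0,0,0],[1,0.004,0,0,0,0,0],[1,0.004,0,0,0,0,0]]]'

```text
time: 4.05
position: [0.5033, 0.0329, 0.0997]
ee_rot: [-1.554, 1.571, -3.064]
contact_force: [0.7, -0.7, -0.3]
opening: -0.0005
```

Request:
arm_command --increments '[[[1,0.002,0,0,0,0,0],[1,0.004,0,0,0,0,0],[1,0.006,0,0,0,0,0],[1,0.006,0,0,0,0,0]]]'

```text
time: 4.45
position: [0.5033, 0.0329, 0.0982]
ee_rot: [-1.373, 1.571, -2.884]
contact_force: [0.8, -0.8, -0.0]
opening: -0.0002
```

Request:
arm_command --increments '[[[1,0.002,0,0,0,0,0],[1,0.004,0,0,0,0,0],[1,0.004,0,0,0,0,0]]]'

```text
time: 4.75
position: [0.5033, 0.0329, 0.0972]
ee_rot: [-1.246, 1.571, -2.757]
contact_force: [0.5, 0.6, -0.6]
opening: 0.0002
```

Request:
arm_command --increments '[[[1,0.002,0,0,0,0,0],[1,0.004,0,0,0,0,0],[1,0.004,0,0,0,0,0]]]'

```text
time: 5.05
position: [0.5033, 0.0329, 0.0962]
ee_rot: [-1.23, 1.571, -2.741]
contact_force: [0.7, -0.8, 1.2]
opening: 0.0002
```

Request:
arm_command --increments '[[[1,0.002,0,0,0,0,0],[1,0.002,0,0,0,0,0]]]'

```text
time: 5.25
position: [0.5033, 0.0329, 0.0957]
ee_rot: [-1.266, 1.571, -2.777]
contact_force: [0.0, 0.3, -0.4]
opening: -0.0001
```

Request:
arm_command --increments '[[[1,-0.025,0,0,0,0,0],[1,-0.025,0,0.026,0,0,0],[1,-0.021,0,0.026,0,0,0],[1,-0.019,0,0.026,0,0,0],[1,-0.019,0,0.026,0,0,0]]]'

```text
time: 5.75
position: [0.5036, 0.0264, 0.1004]
ee_rot: [-1.696, 1.57, 3.076]
contact_force: [0.0, -0.5, -0.6]
opening: -0.0001
```

Run:
```python
from h import *
im,d,p,M=cam('scene'); np.savez('s2.npz',im=im,d=d,M=M)
cv2.imwrite('pics/s2.png',cv2.resize(im[170:290,190:350],None,fx=5,fy=5,interpolation=cv2.INTER_CUBIC))
s=get_state();print(np.round(s['position'],4),np.round(s['contact_force'],2),np.round(np.linalg.inv(M),4).tolist())
```

```text
[0.5036 0.0265 0.1004] [-0.14 -0.67 -0.06] [[-0.0027, 1.0, 0.009, 0.0085], [0.8137, 0.0074, -0.5813, -0.3159], [-0.5813, 0.0057, -0.8137, 1.5116], [0.0, 0.0, 0.0, 1.0]]
```

View pics/s2.png

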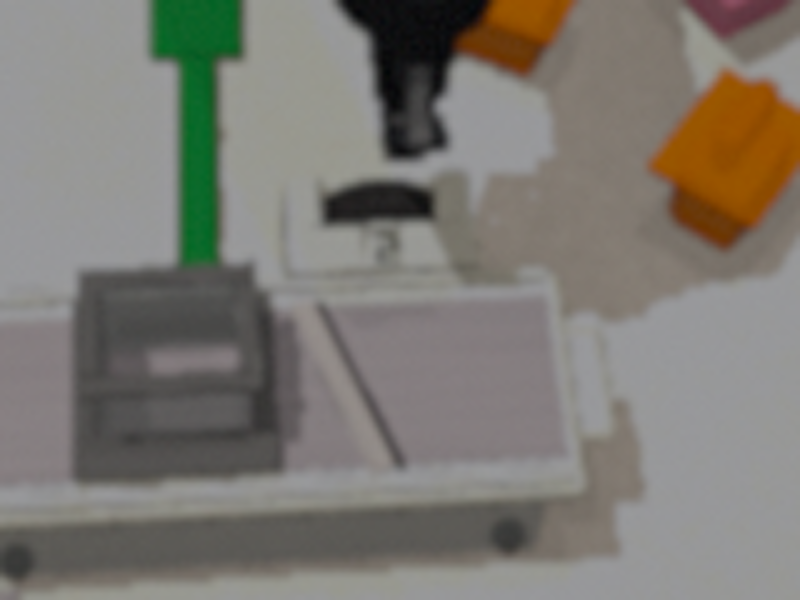

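The view shows the fingertip (crop 405,155) clear of the wheel top (380,182), with a gap of about 5 px, so I will compare projection and depth.

Run:
```python
from h import *
f=np.load('s2.npz');p=camera_params('scene');E=np.linalg.inv(f['M'])
def px(P):
    q=E@np.append(P,1); return (q[0]/q[2]*p['fx']+p['cx']-190)*5,(q[1]/q[2]*p['fy']+p['cy']-170)*5
for P in [[.5036,.0265,.1004],[.515,.0265,.1004],[.506,.017,.102],[.518,.017,.102]]: print(P,np.round(px(P)))
W=cloud(f['d'],p,f['M'])
for cy in [100,120,135,145,150,155,160,170,180,190,200,210,220]: print(cy,[np.round(W[170+cy//5,190+cx//5],4).tolist() for cx in (385,405,425)])
```

```text
[0.5036, 0.0265, 0.1004] [398. 192.]
[0.515, 0.0265, 0.1004] [399. 211.]
[0.506, 0.017, 0.102] [379. 194.]
[0.518, 0.017, 0.102] [380. 215.]
100 [[0.5195, 0.0168, 0.2001], [0.548, 0.0241, 0.2394], [0.5471, 0.0329, 0.2382]]
120 [[0.5184, 0.0173, 0.1827], [0.5535, 0.0242, 0.232], [0.5543, 0.0329, 0.2332]]
135 [[0.5593, 0.0155, 0.2286], [0.5616, 0.0241, 0.232], [0.5587, 0.0331, 0.228]]
145 [[0.5646, 0.0154, 0.2286], [0.5653, 0.0241, 0.2297], [0.5631, 0.033, 0.2267]]
150 [[0.5509, 0.0163, 0.2052], [0.5657, 0.0242, 0.2265], [0.5646, 0.0331, 0.2251]]
155 [[0.51, 0.0186, 0.1421], [0.5147, 0.0279, 0.149], [0.4118, 0.0461, 0.0005]]
160 [[0.5108, 0.0187, 0.139], [0.5173, 0.0279, 0.1486], [0.4145, 0.0461, -0.0005]]
170 [[0.4232, 0.0236, 0.0021], [0.4211, 0.0348, -0.0009], [0.4228, 0.0458, 0.0017]]
180 [[0.4962, 0.02, 0.1003], [0.4262, 0.0348, -0.0032], [0.4828, 0.0411, 0.0806]]
190 [[0.503, 0.0198, 0.1013], [0.499, 0.0301, 0.0955], [0.4926, 0.0406, 0.0861]]
200 [[0.509, 0.0198, 0.1015], [0.5058, 0.0299, 0.0967], [0.5034, 0.0401, 0.0933]]
210 [[0.5133, 0.0198, 0.0989], [0.5129, 0.0297, 0.0984], [0.5062, 0.0402, 0.0884]]
220 [[0.5183, 0.0198, 0.0975], [0.516, 0.0298, 0.0942], [0.5123, 0.0401, 0.0886]]
```

Run:
```python
from h import *
im,d,p,M=cam('wrist'); s=get_state(); T=T_tool(s); H=np.array(p['hand_eye'])
C=cloud(d,p,H)  # tool coordinates
for v in range(200,300,6): print(v,[ (np.round(C[v,u]*1000).tolist(),int(im[v,u].max())) for u in (248,262)])
np.savez('w2.npz',im=im,d=d,M=M)
```

```text
200 [([7.0, -4.0, -11.0], 22), ([7.0, 6.0, -11.0], 24)]
206 [([4.0, -4.0, -7.0], 23), ([5.0, 6.0, -7.0], 32)]
212 [([4.0, -4.0, -3.0], 15), ([3.0, 6.0, -3.0], 20)]
218 [([2.0, -4.0, 1.0], 23), ([1.0, 6.0, 1.0], 23)]
224 [([0.0, -4.0, 5.0], 27), ([1.0, 6.0, 5.0], 27)]
230 [([-1.0, -4.0, 9.0], 41), ([-2.0, 6.0, 8.0], 43)]
236 [([-45.0, -3.0, -9.0], 38), ([-46.0, 5.0, -10.0], 39)]
242 [([-53.0, -3.0, -10.0], 39), ([-53.0, 4.0, -10.0], 38)]
248 [([-59.0, -3.0, -10.0], 39), ([-59.0, 4.0, -10.0], 38)]
254 [([-65.0, -2.0, -11.0], 39), ([-65.0, 4.0, -10.0], 38)]
260 [([-69.0, -2.0, -10.0], 39), ([-70.0, 4.0, -11.0], 38)]
266 [([-75.0, -2.0, -10.0], 51), ([-74.0, 4.0, -10.0], 50)]
272 [([-81.0, -2.0, -11.0], 22), ([-80.0, 4.0, -11.0], 5)]
278 [([-84.0, -2.0, -11.0], 6), ([-86.0, 3.0, -12.0], 7)]
284 [([-88.0, -2.0, -11.0], 6), ([-88.0, 3.0, -11.0], 6)]
290 [([-87.0, -2.0, -7.0], 5), ([-92.0, 3.0, -11.0], 7)]
296 [([-84.0, -2.0, -3.0], 8), ([-91.0, 3.0, -8.0], 5)]
```

Both cameras agree that the real fingertips end about 41 mm short of the stated TCP. That explains why I felt no contact. I will use the measured tip offset and approach slowly with force checks.

Request:
arm_command --increments '[[[1,0.05,0,-0.016,0,0,0],[1,0.1,0,-0.016,0,0,0],[1,0.12,0,-0.016,0,0,0],[1,0.136,0,-0.016,0,0,0],[1,0.136,0,-0.016,0,0,0]]]'

```text
time: 6.35
position: [0.503, 0.0305, 0.0657]
ee_rot: [-1.666, 1.569, 3.106]
contact_force: [-0.6, 0.6, -0.7]
opening: -0.0002
```

Request:
arm_command --increments '[[[1,0.004,0,0,0,0,0],[1,0.008,0,0,0,0,0],[1,0.008,0,0,0,0,0]]]'

```text
time: 6.65
position: [0.5037, 0.0304, 0.0647]
ee_rot: [1.287, 1.57, -0.223]
contact_force: [-0.1, 0.4, 0.3]
opening: -0.0001
```

Request:
arm_command --increments '[[[1,0.002,0,0,0,0,0],[1,0.004,0,0,0,0,0],[1,0.004,0,0,0,0,0]]]'

```text
time: 6.95
position: [0.5035, 0.0304, 0.0636]
ee_rot: [0.487, 1.571, -1.024]
contact_force: [-0.0, -0.0, 0.0]
opening: 0.0002
```

Request:
arm_command --increments '[[[1,0.002,0,0,0,0,0],[1,0.004,0,0,0,0,0],[1,0.004,0,0,0,0,0]]]'

```text
time: 7.25
position: [0.5037, 0.0304, 0.0629]
ee_rot: [0.601, 1.57, -0.91]
contact_force: [-0.3, -0.4, 3.5]
opening: 0.0001
```

Request:
arm_command --increments '[[[1,0.002,0,0,0,0,0],[1,0.003,0,0,0,0,0],[1,0.003,0,0,0,0,0]]]'

```text
time: 7.55
position: [0.5038, 0.0304, 0.0627]
ee_rot: [0.584, 1.57, -0.927]
contact_force: [-2.2, -0.9, 10.4]
opening: 0.0001
```

Request:
arm_command --increments '[[[1,0,0,0.01,0,0,0],[1,0,0,0.02,0,0,0],[1,0,0,0.024,0,0,0]]]'

```text
time: 7.85
position: [0.504, 0.0279, 0.0631]
ee_rot: [2.8, 1.567, 1.291]
contact_force: [-4.6, 6.6, 13.7]
opening: -0.0
```

Request:
arm_command --increments '[[[1,-0.001,0,0.01,0,0,0],[1,-0.001,0,0.02,0,0,0],[1,-0.001,0,0.024,0,0,0]]]'

```text
time: 8.15
position: [0.5044, 0.0214, 0.0638]
ee_rot: [2.684, 1.568, 1.175]
contact_force: [-7.2, 6.2, 18.1]
opening: 0.0
```

Request:
arm_command --increments '[[[1,-0.003,0,0.008,0,0,0],[1,-0.004,0,0.016,0,0,0],[1,-0.005,0,0.024,0,0,0]]]'

```text
time: 8.45
position: [0.5054, 0.0144, 0.0641]
ee_rot: [2.247, 1.568, 0.738]
contact_force: [-0.5, 3.3, 3.3]
opening: -0.0003
```

Request:
arm_command --increments '[[[1,0.003,0,0.004,0,0,0],[1,0.003,0,0.014,0,0,0],[1,0.003,0,0.024,0,0,0]]]'

```text
time: 8.75
position: [0.5059, 0.0092, 0.064]
ee_rot: [2.318, 1.567, 0.809]
contact_force: [-3.5, 5.1, 14.8]
opening: 0.0
```

Request:
arm_command --increments '[[[1,0,0,0.008,0,0,0],[1,0,0,0.016,0,0,0],[1,0,0,0.024,0,0,0]]]'

```text
time: 9.05
position: [0.5064, 0.0022, 0.0636]
ee_rot: [2.084, 1.568, 0.574]
contact_force: [0.2, 2.3, 5.6]
opening: 0.0004
```

Request:
arm_command --increments '[[[1,-0.05,0,0,0,0,0],[1,-0.05,0,-0.116,0,0,0],[1,-0.05,-0.01,-0.116,0,0,0],[1,-0.05,-0.01,-0.116,0,0,0]]]'

```text
time: 9.45
position: [0.5007, 0.0293, 0.0753]
ee_rot: [-0.724, 1.57, -2.233]
contact_force: [0.5, 0.3, -0.5]
opening: 0.0001
```

```bash
cat > look.py <<'E'
from h import *
import sys
im,d,p,M=cam('wrist'); s=get_state(); np.savez('wl.npz',im=im,d=d,M=M)
# rectify roof plane z=.099: slicer patch, 8 px/mm, up=+y slicer, right=+x slicer, centred on window
yaw=np.radians(3.6); ex=np.array([np.cos(yaw),np.sin(yaw),0]); ey=np.array([-ex[1],ex[0],0]); c=np.array([.533,.0185,.099])
src=[];dst=[]
E=np.linalg.inv(M)
for a,b in [(-20,-20),(20,-20),(20,20),(-20,20)]:
    q=E@np.append(c+ex*a/1e3+ey*b/1e3,1); src.append([q[0]/q[2]*p['fx']+p['cx'],q[1]/q[2]*p['fy']+p['cy']]); dst.append([200+10*a,200-10*b])
H=cv2.getPerspectiveTransform(np.float32(src),np.float32(dst))
cv2.imwrite(sys.argv[1],cv2.warpPerspective(im,H,(400,400),flags=cv2.INTER_CUBIC))
print(s['time'],np.round(s['position'],4),np.round(src,0).tolist())
E
python3 look.py pics/l1.png
```

```text
9.5 [0.5009 0.0286 0.0751] [[271.0, 279.0], [333.0, 279.0], [339.0, 223.0], [273.0, 223.0]]
```

View pics/l1.png

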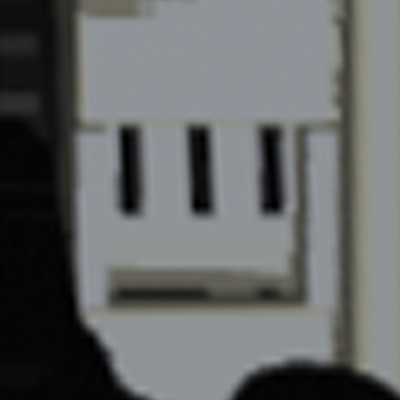

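The window now shows numeral 3 (three bars at rows 127–213, with its joining stroke at the window's +y edge). After parallax the dial is about 1.45 rad, leaving about 1.69 rad (56 mm of rim).

Request:
arm_command --increments '[[[1,0.02,0.012,-0.006,0,0,0],[1,0.036,0.012,-0.006,0,0,0],[1,0.04,0.012,-0.006,0,0,0],[1,0.044,0.012,-0.006,0,0,0],[1,0.044,0.012,-0.006,0,0,0]]]'

```text
time: 10.0
position: [0.5038, 0.0304, 0.0641]
ee_rot: [-0.814, 1.57, -2.325]
contact_force: [-1.4, -1.3, 3.0]
opening: 0.0
```

Request:
arm_command --increments '[[[1,0.002,0,0,0,0,0],[1,0.003,0,0,0,0,0],[1,0.003,0,0,0,0,0]]]'

```text
time: 10.3
position: [0.5038, 0.0304, 0.0639]
ee_rot: [-0.412, 1.569, -1.923]
contact_force: [-3.9, -2.2, 7.9]
opening: 0.0001
```

Request:
arm_command --increments '[[[1,0.001,0,0.01,0,0,0],[1,0.001,0,0.02,0,0,0],[1,0.001,0,0.028,0,0,0]]]'

```text
time: 10.6
position: [0.5042, 0.0276, 0.0643]
ee_rot: [2.995, 1.567, 1.486]
contact_force: [-6.9, 7.8, 15.4]
opening: 0.0001
```

Request:
arm_command --increments '[[[1,-0.001,0,0.01,0,0,0],[1,-0.001,0,0.02,0,0,0],[1,-0.001,0,0.024,0,0,0]]]'

```text
time: 10.9
position: [0.5046, 0.0208, 0.065]
ee_rot: [3.009, 1.569, 1.5]
contact_force: [-7.2, 6.4, 18.9]
opening: -0.0002
```

Request:
arm_command --increments '[[[1,-0.002,0,0.01,0,0,0],[1,-0.002,0,0.02,0,0,0],[1,-0.002,0,0.024,0,0,0]]]'

```text
time: 11.2
position: [0.5049, 0.0147, 0.0653]
ee_rot: [3.056, 1.569, 1.546]
contact_force: [-7.0, 5.3, 16.8]
opening: -0.0003
```

Request:
arm_command --increments '[[[1,-0.001,0,0.01,0,0,0],[1,-0.001,0,0.02,0,0,0],[1,-0.001,0,0.024,0,0,0]]]'

```text
time: 11.5
position: [0.5054, 0.0083, 0.0656]
ee_rot: [2.937, 1.569, 1.428]
contact_force: [-5.9, 4.1, 16.4]
opening: 0.0001
```

Request:
arm_command --increments '[[[1,0,0,0.01,0,0,0],[1,0.001,0,0.02,0,0,0],[1,0.001,0,0.024,0,0,0]]]'

```text
time: 11.8
position: [0.5058, 0.0013, 0.0649]
ee_rot: [2.763, 1.57, 1.253]
contact_force: [-4.2, 2.1, 10.1]
opening: -0.0001
```

Request:
arm_command --increments '[[[1,-0.03,0,0,0,0,0],[1,-0.04,-0.01,-0.12,0,0,0],[1,-0.02,-0.01,-0.12,0,0,0],[1,-0.012,-0.01,-0.12,0,0,0],[1,-0.006,-0.01,-0.12,0,0,0],[1,-0.004,-0.01,-0.12,0,0,0]]]'

```text
time: 12.4
position: [0.5016, 0.0297, 0.0655]
ee_rot: [-1.247, 1.57, -2.759]
contact_force: [-3.5, 1.9, 14.2]
opening: -0.0004
```

Request:
arm_command --increments '[[[1,-0.002,0,0.01,0,0,0],[1,-0.002,0,0.02,0,0,0],[1,-0.002,0,0.026,0,0,0]]]'

```text
time: 12.7
position: [0.5019, 0.025, 0.0663]
ee_rot: [3.083, 1.569, 1.573]
contact_force: [-5.3, 5.9, 13.3]
opening: 0.0002
```

Request:
arm_command --increments '[[[1,-0.001,0,0.01,0,0,0],[1,-0.001,0,0.02,0,0,0],[1,-0.001,0,0.028,0,0,0]]]'

```text
time: 13.0
position: [0.5024, 0.0177, 0.0667]
ee_rot: [3.075, 1.569, 1.565]
contact_force: [-4.6, 4.8, 13.9]
opening: 0.0001
```

Request:
arm_command --increments '[[[1,0,0,0.01,0,0,0],[1,0,0,0.02,0,0,0]]]'

```text
time: 13.2
position: [0.5027, 0.0127, 0.0669]
ee_rot: [2.981, 1.569, 1.471]
contact_force: [-6.3, 4.7, 14.3]
opening: -0.0004
```

```bash
python3 look.py pics/l2.png
```

```text
13.25 [0.5027 0.0121 0.0669] [[271.0, 264.0], [338.0, 264.0], [344.0, 201.0], [272.0, 202.0]]
```

View pics/l2.png

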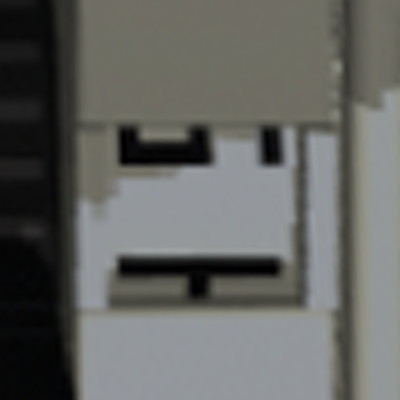

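The view shows the right stroke of "4" leaving at rows 257–300 and the "5" entering with its left edge at row 165. The 5 is about 0.35 rad (11 mm of rim) from centre.

Request:
arm_command --increments '[[[1,0,0,0.01,0,0,0],[1,0,0,0.02,0,0,0],[1,0,0,0.024,0,0,0]]]'

```text
time: 13.55
position: [0.5032, 0.006, 0.0668]
ee_rot: [2.759, 1.57, 1.248]
contact_force: [-3.9, 3.1, 13.5]
opening: 0.0003
```

Request:
arm_command --increments '[[[1,0.001,0,0.01,0,0,0],[1,0.001,0,0.016,0,0,0],[1,0.001,0,0.018,0,0,0]]]'

```text
time: 13.85
position: [0.5035, 0.0008, 0.0661]
ee_rot: [2.378, 1.571, 0.866]
contact_force: [-3.8, 1.4, 9.7]
opening: 0.0002
```

```bash
python3 look.py pics/l3.png
```

```text
13.9 [0.5035 0.0008 0.0661] [[271.0, 247.0], [340.0, 247.0], [346.0, 181.0], [273.0, 182.0]]
```

View pics/l3.png

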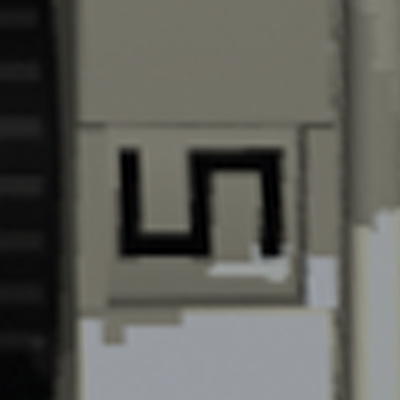

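The 5 spans rows 147–257 (centre 202). Adding about 12 px of parallax gives 214, which matches the window centre at 214, so the dial is done. I will lift and head to the pusher.

Request:
arm_command --increments '[[[1,-0.08,0,0,0,0,0],[1,-0.24,0,0,0,0,0],[1,-0.32,0,0,0,0,0],[0,-0.32,0,-0.2,0,0,0],[0,-0.32,0,-0.2,0,0,0]]]'

```text
time: 14.4
position: [0.5004, 0.0558, 0.1465]
ee_rot: [2.413, 1.567, 0.908]
contact_force: [0.1, 0.7, -0.3]
opening: 0.0286
```

```bash
python3 look.py pics/l4.png; python3 -c "
from h import *
plan([.432,.3463,.14],np.radians(30),0)"
```

```text
14.45 [0.5002 0.053  0.1457] [[264.0, 257.0], [308.0, 257.0], [311.0, 217.0], [265.0, 217.0]]
cand 0 [-0.1462 -0.0002 -0.0003] q7 -0.339
shift [ 0.0238 -0.1971 -1.1883] turn [-0.1462 -0.0002 -0.0003]
```

Request:
arm_command --increments '[[[0,0,-0.17,-1,-0.146,0,0],[0,0,-0.17,-1,-0.146,0,0],[-0.2,0,-0.17,-1,-0.146,0,0],[-0.2,0,-0.17,-1,-0.146,0,0],[-0.2,0,-0.17,-1,-0.146,0,0],[-0.2,0,-0.17,-1,-0.146,0,0],[-0.2,0,-0.17,-1,-0.146,0,0]]]'

```text
time: 15.15
position: [0.4424, 0.2982, 0.1447]
ee_rot: [-1.665, 1.57, -2.714]
contact_force: [1.0, -0.1, 0.6]
opening: 0.0514
```

Run:
```python
from h import *
im,d,p,M=cam('wrist'); s=get_state(); np.savez('w5.npz',im=im,d=d,M=M); cv2.imwrite('pics/w5.png',im)
W=cloud(d,p,M); w=W.reshape(-1,3); w=w[np.isfinite(w).all(1)]
w=w[np.hypot(w[:,0]-.432,w[:,1]-.346)<.06]
for lo,hi in [(.055,.07),(.08,.105)]:
    q=w[(w[:,2]>lo)&(w[:,2]<hi)]; print(lo,len(q),cv2.minAreaRect((q[:,:2]*1000).astype(np.float32)) if len(q)>4 else '',np.median(q[:,2]) if len(q) else '')
print(s['time'],np.round(s['position'],4),s['opening'])
plan([.432,.3463,.11],np.radians(30),0)
```

```text
0.055 5330 ((431.046142578125, 346.5793151855469), (66.01249694824219, 81.12248229980469), 29.468246459960938) 0.0614912785306011
0.08 985 ((430.99444580078125, 346.77239990234375), (14.008686065673828, 46.99209976196289), 30.37186622619629) 0.09295575942410178
15.2 [0.4431 0.2965 0.1445] 0.05124223296481924
cand 0 [-0.0017  0.0003  0.0005] q7 -0.459
shift [ 0.1378  0.0603 -0.1953] turn [-0.0017  0.0003  0.0005]
```

Request:
arm_command --increments '[[[-0.2,0,0.057,-0.197,-0.002,0,0],[-0.2,0.1,0.057,-0.197,-0.002,0,0],[-0.2,0.3,0.057,-0.197,-0.002,0,0],[-0.2,0.3,0.057,-0.197,-0.002,0,0]]]'

```text
time: 15.6
position: [0.4289, 0.3414, 0.0647]
ee_rot: [-1.314, 1.558, -2.363]
contact_force: [0.0, -0.5, -0.5]
opening: 0.0512
```

Run:
```python
from h import *
s=get_state(); print(s['opening'],np.round(s['position'],4),np.round(s['contact_force'],1)); plan([.431,.3467,.028],np.radians(30),0)
im,d,p,M=cam('scene'); E=np.linalg.inv(M); W=cloud(d,p,M); w=W.reshape(-1,3); w=w[np.isfinite(w).all(1)]
w=w[(np.hypot(w[:,0]-.431,w[:,1]-.3467)<.05)&(w[:,2]>.098)]; print('lowest gripper points',np.sort(w[:,2])[:12].round(3), w[w[:,2].argsort()[:6]].round(3).tolist())
```

```text
0.05119772566235671 [0.4289 0.3414 0.0647] [ 0.  -0.5 -0.5]
cand 0 [-0.0006  0.001   0.0038] q7 -0.624
shift [ 0.1466  0.0197 -0.0146] turn [-0.0006  0.001   0.0038]
lowest gripper points [0.103 0.104 0.104 0.104 0.106 0.106 0.106 0.107 0.107 0.109 0.109 0.109] [[0.456, 0.347, 0.103], [0.404, 0.332, 0.104], [0.408, 0.323, 0.104], [0.459, 0.353, 0.104], [0.406, 0.329, 0.106], [0.403, 0.334, 0.106]]
```

Request:
arm_command --increments '[[[-0.2,0,0,0,0,0,0],[-0.2,0.04,0,0,0,0,0],[-0.2,0.08,0,0,0,0,0],[-0.2,0.08,0,0,0,0,0]]]'

```text
time: 16.05
position: [0.4307, 0.3467, 0.0497]
ee_rot: [-1.05, 1.569, -2.096]
contact_force: [-0.2, 0.4, -1.3]
opening: 0.0513
```

Run:
```python
from h import *
s=get_state(); print(s['opening'],np.round(s['position'],4),np.round(s['contact_force'],1)); plan([.431,.3467,.028],np.radians(30),0)
```

```text
0.051261696260783855 [0.4307 0.3467 0.0497] [-0.2  0.4 -1.3]
cand 0 [0.0003 0.0002 0.0004] q7 -0.645
shift [0.0866 0.0013 0.0007] turn [0.0003 0.0002 0.0004]
```

Request:
arm_command --increments '[[[-0.2,0.04,0,0,0,0,0],[-0.2,0.07,0,0,0,0,0],[-0.2,0.084,0,0,0,0,0],[-0.2,0.084,0,0,0,0,0],[1,0.084,0,0,0,0,0],[1,0.084,0,0,0,0,0],[1,0.084,0,0,0,0,0],[1,0.084,0,0,0,0,0],[1,0.084,0,0,0,0,0],[1,0.084,0,0,0,0,0]]]' --squeeze 30

```text
time: 17.05
position: [0.431, 0.3477, 0.0296]
ee_rot: [1.633, 1.57, 0.587]
contact_force: [-0.4, 0.2, 2.7]
opening: 0.0132
```

Request:
arm_command --increments '[[[1,-0.08,0,0,0,0,0],[1,-0.24,0,0,0,0,0],[1,-0.4,0,0,0,0,0],[1,-0.56,0,0,0,0,0],[1,-0.7,0,0,0,0,0],[1,-0.7,0,0,0,0,0]]]'

```text
time: 17.65
position: [0.4327, 0.3498, 0.209]
ee_rot: [1.634, 1.562, 0.588]
contact_force: [0.5, 0.6, -2.0]
opening: 0.0135
```

```bash
python3 -c "
from h import *
s=get_state(); print(s['opening'],np.round(s['position'],4),np.round(s['contact_force'],1))
plan([.614,-.0817,.215],np.radians(3.6),0)"
```

```text
0.013474558336980679 [0.4327 0.3498 0.209 ] [ 0.5  0.6 -2. ]
cand 0 [ 0.1471 -0.0008 -0.0026] q7 -0.498
shift [-0.0272 -0.2373  1.857 ] turn [ 0.1471 -0.0008 -0.0026]
```

Request:
arm_command --increments '[[[1,-0.06,-0.12,0.95,0.147,0,0],[1,-0.06,-0.12,0.95,0.147,0,0],[1,-0.06,-0.12,0.95,0.147,0,0],[1,-0.06,-0.12,0.95,0.147,0,0],[1,-0.06,-0.12,0.95,0.147,0,0],[1,-0.06,-0.12,0.95,0.147,0,0],[1,-0.06,-0.12,0.95,0.147,0,0]]]'

```text
time: 18.35
position: [0.5234, 0.1257, 0.218]
ee_rot: [-1.5, 1.568, -3.01]
contact_force: [-0.9, -0.3, -1.8]
opening: 0.0132
```

```bash
python3 -c "
from h import *
s=get_state(); print(s['opening'],np.round(s['position'],4),np.round(s['contact_force'],1))
plan([.614,-.0817,.215],np.radians(3.6),0)"
```

```text
0.013232101300142839 [0.5234 0.1257 0.218 ] [-0.9 -0.3 -1.8]
cand 0 [-0.0007  0.0001  0.0008] q7 -0.432
shift [0.0113 0.3116 0.8501] turn [-0.0007  0.0001  0.0008]
```

Request:
arm_command --increments '[[[1,0,0.31,0.85,0,0,0],[1,0,0.31,0.85,0,0,0],[1,0,0.31,0.85,0,0,0],[1,0,0.31,0.85,0,0,0],[1,0,0.31,0.85,0,0,0],[1,0,0.31,0.85,0,0,0],[1,0,0.31,0.85,0,0,0],[1,0,0.31,0.85,0,0,0]]]'

```text
time: 19.15
position: [0.6141, -0.077, 0.2189]
ee_rot: [-2.55, 1.569, 2.23]
contact_force: [-0.1, 0.6, -2.1]
opening: 0.0131
```

Run:
```python
from h import *
s=get_state(); print(s['time'],s['opening'],np.round(s['position'],4),np.round(s['ee_rot'],3))
plan([.614,-.0817,.215],np.radians(3.6),0)
for n in ['wrist','scene','top']:
    im,d,p,M=cam(n); np.savez(n+'6.npz',im=im,d=d,M=M); W=cloud(d,p,M); cv2.imwrite(f'pics/{n}6.png',im)
    w=W.reshape(-1,3); w=w[np.isfinite(w).all(1)]; w=w[(abs(w[:,0]-.614)<.06)&(abs(w[:,1]+.082)<.06)]
    h,e=np.histogram(w[:,2],np.arange(.14,.31,.004)); print(n,[(round(float(a),3),int(c)) for a,c in zip(e,h) if c>20])
```

```text
19.15 0.013109256001558323 [ 0.6141 -0.077   0.2189] [-2.55   1.569  2.23 ]
cand 0 [ 0.0014 -0.0005  0.0003] q7 -0.064
shift [ 0.0154 -0.0018  0.0188] turn [ 0.0014 -0.0005  0.0003]
wrist [(0.148, 84), (0.152, 1056), (0.248, 7160), (0.252, 362), (0.256, 82), (0.26, 166), (0.264, 237), (0.268, 256), (0.272, 295), (0.276, 457), (0.28, 2441), (0.284, 314), (0.288, 197), (0.292, 515), (0.296, 367), (0.3, 961), (0.304, 1070)]
scene [(0.148, 97), (0.152, 224), (0.204, 26), (0.208, 24), (0.212, 29), (0.216, 22), (0.22, 32), (0.244, 48), (0.248, 562), (0.252, 130), (0.28, 48)]
top [(0.152, 57), (0.156, 27), (0.248, 112), (0.252, 102)]
```

View pics/wrist6.png

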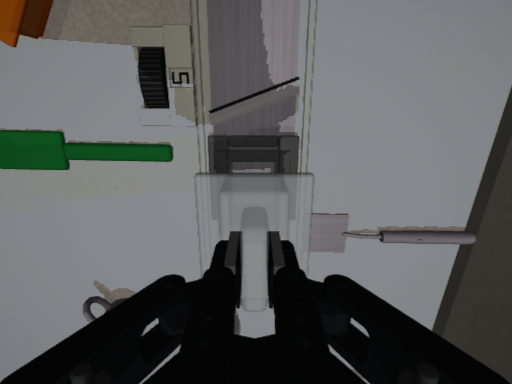

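The dial shows 5, and the pusher hangs upright and square. Now I will measure the held flange against the rim.

```bash
cat > meas.py <<'E'
from h import *
import sys
def rect(n,zf):
    f=np.load(n+'6.npz'); p=camera_params(n); w=cloud(f['d'],p,f['M']).reshape(-1,3); w=w[np.isfinite(w).all(1)]; w=w[(abs(w[:,0]-.614)<.07)&(abs(w[:,1]+.082)<.07)]
    for nm,z in [('flange',zf),('rim',.154)]:
        q=w[abs(w[:,2]-z)<.004]
        if len(q)>20:
            r=cv2.minAreaRect((q[:,:2]*1000).astype(np.float32)); print(n,nm,len(q),np.round(r[0],1),np.round(r[1],1),round(r[2],2),np.polyfit(q[:,0],q[:,2],1).round(3)[0],np.polyfit(q[:,1],q[:,2],1).round(3)[0], 'x',(q[:,0].min()*1e3).round(1),(q[:,0].max()*1e3).round(1),'y',(q[:,1].min()*1e3).round(1),(q[:,1].max()*1e3).round(1))
for n in sys.argv[2:]: rect(n,float(sys.argv[1]))
E
python3 meas.py .2505 wrist scene top
```

```text
wrist flange 7505 [614.2 -69.8] [66.4 66.1] 4.04 -0.003 0.001 x 579.7 649.2 y -105.0 -35.0
wrist rim 1139 [611.8 -51.1] [66. 20.] 3.61 0.002 -0.026 x 578.9 645.1 y -62.9 -39.2
scene flange 725 [614.1 -78.1] [68.1 82. ] 4.25 -0.007 0.008 x 578.5 651.0 y -120.6 -37.2
scene rim 313 [618.5 -81.8] [58.5 81.4] 3.93 0.007 0.003 x 586.6 648.3 y -124.0 -40.9
top flange 197 [613.2 -56.7] [68.2 43.2] 9.84 0.001 0.02 x 580.6 646.8 y -83.6 -36.3
top rim 90 [600.  -55.1] [82.6 39.5] 47.15 -0.036 0.008 x 579.0 642.6 y -97.6 -38.3
```

Request:
arm_command --increments '[[[1,0.05,0,0,0,0,0],[1,0.05,0,0,0,0,0],[1,0.05,0,0,0,0,0]]]'

```text
time: 19.6
position: [0.6141, -0.0799, 0.206]
ee_rot: [-1.714, 1.569, 3.062]
contact_force: [0.3, 0.2, -1.0]
opening: 0.0133
```

```bash
python3 - <<'E'
from h import *
s=get_state(); print(s['time'],np.round(s['position'],4),np.round(T_tool(s)[:3,:3],3).tolist())
for n in ['wrist','scene']:
    im,d,p,M=cam(n); np.savez(n+'6.npz',im=im,d=d,M=M)
E
python3 meas.py .238 wrist scene
```

```text
19.6 [ 0.6141 -0.0799  0.206 ] [[-0.001, 0.998, 0.063], [0.0, 0.063, -0.998], [-1.0, -0.001, -0.0]]
wrist flange 7510 [614.3 -72.6] [66.4 66. ] 3.45 -0.003 0.0 x 579.7 648.8 y -107.4 -38.0
wrist rim 1272 [611.8 -51. ] [66.1 19.9] 3.59 0.003 -0.02 x 578.9 645.1 y -62.8 -39.4
scene flange 702 [615.9 -81. ] [67.  82.1] 3.59 -0.013 0.006 x 580.3 650.7 y -121.9 -39.4
scene rim 282 [622.5 -81.6] [49.2 81.3] 3.34 0.003 -0.003 x 596.6 649.3 y -123.4 -40.9
```

Request:
arm_command --increments '[[[1,0,-0.004,0.005,0,0,0],[1,0.04,-0.004,0.005,0,0,0],[1,0.08,-0.004,0.005,0,0,0],[1,0.1,-0.004,0.005,0,0,0],[1,0.12,-0.004,0.005,0,0,0],[1,0.14,-0.004,0.005,0,0,0],[1,0.14,-0.004,0.005,0,0,0]]]'

```text
time: 20.4
position: [0.6133, -0.0814, 0.1709]
ee_rot: [-1.791, 1.569, 2.985]
contact_force: [-0.7, 0.4, -2.1]
opening: 0.0131
```

Request:
arm_command --increments '[[[1,0.02,0,0,0,0,0],[1,0.04,0,0,0,0,0],[1,0.06,0,0,0,0,0],[1,0.08,0,0,0,0,0],[1,0.08,0,0,0,0,0]]]'

```text
time: 20.9
position: [0.6132, -0.0814, 0.1508]
ee_rot: [-1.762, 1.569, 3.014]
contact_force: [-0.8, -0.1, -1.9]
opening: 0.0135
```

Request:
arm_command --increments '[[[1,0.02,0,0,0,0,0],[1,0.04,0,0,0,0,0],[1,0.06,0,0,0,0,0],[1,0.08,0,0,0,0,0],[1,0.08,0,0,0,0,0]]]'

```text
time: 21.4
position: [0.6131, -0.0814, 0.1308]
ee_rot: [-1.76, 1.569, 3.016]
contact_force: [0.3, 0.2, -1.8]
opening: 0.0135
```

Request:
arm_command --increments '[[[1,0.004,0,0,0,0,0],[1,0.008,0,0,0,0,0],[1,0.01,0,0,0,0,0],[1,0.01,0,0,0,0,0]]]'

```text
time: 21.8
position: [0.6138, -0.0814, 0.1294]
ee_rot: [1.008, 1.571, -0.5]
contact_force: [0.5, 0.4, -2.1]
opening: 0.0136
```

Request:
arm_command --increments '[[[1,0.004,0,0,0,0,0],[1,0.006,0,0,0,0,0],[1,0.006,0,0,0,0,0]]]'

```text
time: 22.1
position: [0.6138, -0.0814, 0.1278]
ee_rot: [0.184, 1.571, -1.324]
contact_force: [0.2, 0.4, -2.4]
opening: 0.0135
```

Request:
arm_command --increments '[[[1,0.002,0,0,0,0,0],[1,0.004,0,0,0,0,0],[1,0.004,0,0,0,0,0]]]'

```text
time: 22.4
position: [0.6139, -0.0813, 0.1275]
ee_rot: [0.707, 1.57, -0.801]
contact_force: [-3.2, 0.7, 3.9]
opening: 0.0141
```

Flange has seated (force reversed to +3.9 N at the expected height). Releasing and rising.

Request:
arm_command --increments '[[[0,0,0,0,0,0,0],[0,0,0,0,0,0,0],[0,0,0,0,0,0,0],[0,-0.04,0,0,0,0,0],[0,-0.16,0,0,0,0,0],[0,-0.32,0,0,0,0,0],[0,-0.48,0,0,0,0,0],[0,-0.6,0,0,0,0,0],[0,-0.6,0,-0.3,0,0,0],[0,-0.6,0,-0.5,0,0,0],[0,-0.6,0,-0.5,0,0,0],[0,-0.6,0,-0.5,0,0,0],[0,-0.6,0,-0.5,0,0,0]]]'

```text
time: 23.7
position: [0.606, 0.0435, 0.2774]
ee_rot: [0.815, 1.57, -0.691]
contact_force: [0.6, -0.5, -0.5]
opening: 0.0431
```

```bash
python3 - <<'E'
from h import *
s=get_state(); print(s['time'],np.round(s['position'],4),s['opening'],np.round(s['contact_force'],1))
ims=[]
for n in ['wrist','scene','top']:
    im,d,p,M=cam(n); np.savez(n+'6.npz',im=im,d=d,M=M); ims.append(im)
a=cv2.resize(ims[0],(400,300)); b=cv2.resize(ims[1][100:300,80:430],(400,229)); 
c=ims[0][0:384,100:400]
cv2.imwrite('pics/fin.png',np.hstack([cv2.resize(ims[0],None,fx=.78,fy=1.0),np.vstack([cv2.resize(ims[1][100:300,80:430],(400,229)),cv2.resize(ims[2][120:280,110:400],(400,155))])]))
E
python3 meas.py .160 wrist scene top; python3 look.py pics/l5.png
```

```text
23.7 [0.606  0.0435 0.2774] 0.04305517099918026 [ 0.6 -0.5 -0.5]
wrist flange 2593 [614.7 -81.3] [65.8 81.8] 3.62 0.002 -0.005 x 579.9 650.0 y -123.2 -39.4
wrist rim 205 [613.8 -79.1] [66.5 76.9] 4.18 0.003 -0.031 x 579.4 649.7 y -119.8 -38.9
scene flange 682 [614.4 -81.9] [68.  80.7] 3.36 -0.003 -0.001 x 579.1 649.5 y -123.8 -40.7
scene rim 189 [613.9 -82.1] [66.9 81.4] 4.17 -0.031 -0.003 x 578.6 649.5 y -122.3 -40.9
top flange 103 [ 620.1 -117.5] [65.7 24.4] 21.11 -0.013 -0.004 x 586.1 651.5 y -123.6 -94.4
top rim 29 [ 620.1 -118.3] [66.6 24.3] 22.67 0.029 0.041 x 585.2 651.5 y -124.1 -94.4
23.9 [0.6061 0.0415 0.2767] [[183.0, 191.0], [213.0, 191.0], [211.0, 161.0], [180.0, 161.0]]
```

View pics/fin.png

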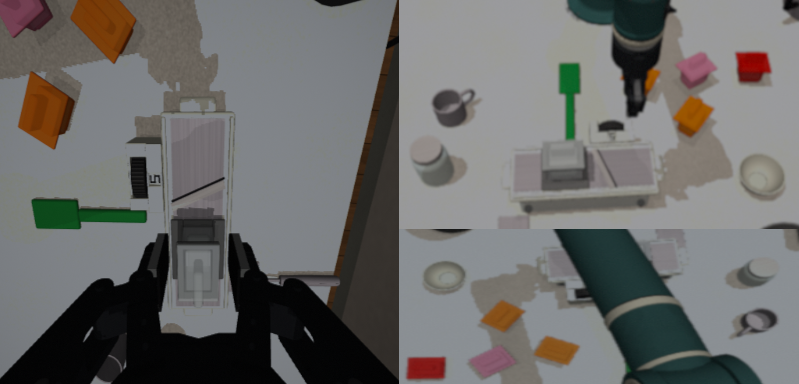

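View pics/l5.png

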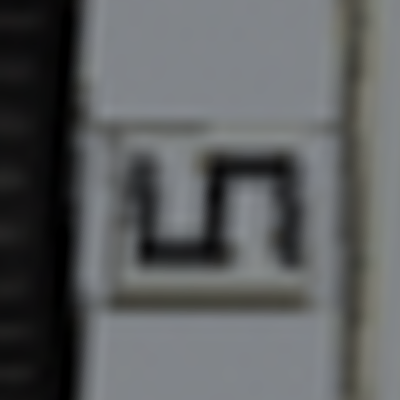

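The pusher's flange sits flat at z 0.160 and is centred on the rim. The 5 spans rows 150–265; with parallax its centre is at 216, against 214 for the window. Everything else is where it was, so I am handing in.

```bash
python3 -c "
from bench import *
print(get_state()['contact_force']); print(sign_off())"
```

```text
[ 0.87697024  0.65370209 -0.14511168]
the job is handed in; nothing more can be done
None
```

I set the slicer to 5 mm, seated the clear pusher in the feed chute, let go, and handed the job in at about 24 s of the 72 s allowed.

- **Dial:** I rolled the thumbwheel from 2 to 5 in three fingertip strokes. The highest press I read was about 19 N; forces are only reported at the end of each move, so brief peaks in between were not seen. In the last picture the 5 stands within about 0.2 mm of the window's centre, after correcting for the camera's angle.
- **Pusher:** It went in without sideways force. The flange measured flat at about 0.160 m, as expected for its top when it rests on the 0.154 m rim. Its centre is within about 1 mm of the chute's centre. The gripper is clear of everything.
- **Other items:** In the last pictures the jar, mug, prep bowl and green scraper look to be where they started. I judged this by eye and did not measure it.

**Disagreement with the robot description:** the fingertips really end about 40 mm short of the stated tool point. The wrist and scene cameras both showed this, and contact with the wheel confirmed it. My first slow approach to the wheel therefore touched nothing, and I used the measured offset from then on.

**Limits of the last checks:** in the final top view the arm partly hid the chute, so that view's flange and rim measurements were no use. The seating check rests on the wrist and scene cameras.

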